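# Sort ring cages, finished units and the uncapped unit into their colour trays

### The arm

A 6-joint arm with a two-finger parallel gripper is mounted at the origin on a cart in front of the work surface, level with it; the furniture and walls round the work are solid. World frame = base frame: x ahead of the robot, y to its left, z up, the work surface at z = 0. Lengths are in mm, angles in rad, forces in N, time in s.
With the tool pointing down it reaches from about 400 to 925 mm from the base axis. Payload 12.5 kg.
Tool frame: the origin (TCP) lies where the fingers leave the gripper's body, on its centre line; the fingertips stand 78 mm ahead of it and the grasp point (between the pads) lies 59 mm ahead of it (env.tip_extent is the distance from the TCP to the fingertips, in mm); z points along the fingers, y is the direction in which the jaws open and shut (so a half turn about z gives the same grasp; the last joint's range is limited). The gripper opens to 95 mm and grips with 3 to 60 N. Pads are 20 mm wide; open, the fingers measure 119 mm over their backs; the gripper's body (75 mm by 180 mm) begins 59 mm behind the grasp point.
Start: joints at [-1.419, 0.491, 1.559, -0, 1.092, -0.106], TCP at [159.367, -604.351, 292.261] pointing down, gripper open.
Joint ranges: [-3.1, 3.1], [-0.84, 2.19], [0.05, 2.79], [-1.13, 4.28], [0.06, 2.93], [-2.69, 2.69]. Speed limits (rad/s): [2.22, 2.22, 2.79, 3.14, 3.14, 3.14].

### API

Orientations are given as [roll, pitch, yaw] about the fixed x, y, z axes, in that order (R = Rz(yaw) Ry(pitch) Rx(roll)).
In Python, from cell import env gives the robot as it stands. The module is installed in compiled form; this text tells all that it offers.
- The arm moves only by the tool play_rows, never from a script. Its argument "targets" is a list of rows, each an object with "linear": the shift along the tool's x, y, z in mm, a list of three; "turn": the turn about the tool's z in rad. A call has 1 to 20 rows; each row is the pose to reach, as a shift and turn from the pose commanded when the call began, along the tool's axes at that moment; what a row does not reach only later rows make up. A row lasts 1/8 s, in which the tool goes at most 62.5 mm and 10.7 degrees, less where a joint would pass 70% of its speed; a pose out of reach is approached as far as the arm can. A call with a gripper value outside its range is refused whole. "hand" is the finger opening in mm, from 0 to 95.1, set as the call begins (left out, the last holds). The fingers move at their own pace and stop on an object; the grip force is fixed at half the most. Time passes only in rows, so rows that repeat a pose let the fingers close. It gives the time, the measured TCP pose, the force and the opening at its end, in the units of the state.
- env.state(): the state, without advancing time (a new reading comes with each control period).
- env.read_camera(name): name is "scene" or "top"; returns (picture, depth): 400x640x3 uint8, red, green, blue; 400x640 float32, mm along the optical axis (not along the pixel's ray), 0 where there is no reading.
- env.camera_params(name): a dict with "fx", "fy", "cx", "cy" (pixels), "k1" (the pictures are not rectified: a ray, as slopes to the right and down, at radius r is drawn at 1 + k1 r^2 times it, then the intrinsics apply), "R" (3x3) and "t" (3): a world point X has camera coordinates R X + t. Camera axes: x right, y down, z forward; pixel columns grow to the right and rows downward; lengths in mm; the calibration is good to about 2 mm. A picture is of the moment at which its call begins. camera_params takes no time and is no camera call.
- env.job_done(): hands the job in, once; it reports no verdict.
The state is a dict: "t": time; "joints": joint angles; "qvel": joint speeds; "tau": joint torques, N m; "eef_pos": TCP position; "tcp_rot": TCP orientation; "ft_force": force on the tool from outside, world axes, zero at the start; "moment": the same for the moment, N m; "opening": opening from 0.0 (shut) to 1.0 (fully open).
Only numpy, scipy, OpenCV 4.12 (cv2) and the standard library are available. Lean on these libraries where they do the work, as an engineer would, in place of code of your own. Each camera call takes 0.05 s, during which the arm holds its last target.

### The job

Sort the five parts standing loose on the bare green bench top into the shallow colour trays, one part to a tray: the two white ring cages go into the yellow trays, the two finished black units with a closed white cap into the blue trays, and the black unit whose cap is missing into the red tray. Every part must end up standing upright, flat on the floor of its tray inside the lip, and let go.

Things in the scene. Friction and masses are not known exactly. Their poses are not given: they have to be found in the camera images.
- cage_1_mid (a point): White moulded ring cage (open ring with windows, no bottom), one of two alike: 62 mm diameter, 33 mm tall, standing upright on the green bench top (not one of those in the brown carton). The point is its centre, half-way up (16.5 mm above its underside); z is its axis. About 20 g; grip it across the outer ring in its upper half.
- cage_2_mid (a point): White moulded ring cage (open ring with windows, no bottom), one of two alike: 62 mm diameter, 33 mm tall, standing upright on the green bench top (not one of those in the brown carton). The point is its centre, half-way up (16.5 mm above its underside); z is its axis. About 20 g; grip it across the outer ring in its upper half.
- unit_1_mid (a point): Finished round unit, one of two alike: black cylinder whose top is closed by a flat white cap with one tiny dark dot off its middle: 54 mm diameter, black body 40 mm tall (cap to 44 mm). Stands upright on the green bench top (not the one on the white paper at the left). The point is on its axis, 20 mm above its underside; z is its axis. About 120 g; grip it across the black body.
- unit_2_mid (a point): Finished round unit, one of two alike: black cylinder whose top is closed by a flat white cap with one tiny dark dot off its middle: 54 mm diameter, black body 40 mm tall (cap to 44 mm). Stands upright on the green bench top (not the one on the white paper at the left). The point is on its axis, 20 mm above its underside; z is its axis. About 120 g; grip it across the black body.
- unit_open_mid (a point): Unfinished round unit whose cap is missing: black cylinder with a flat white ring round an open dark hole on top: 54 mm diameter, 40 mm tall. Stands upright. The point is on its axis, 20 mm above its underside; z is its axis. About 120 g; grip it across the black body.
- tray_yellow_1: Shallow square yellow tray, one of two alike, fixed: 92 mm square outside, 84 mm inside, dark mat on its floor. Origin: centre of its underside, on the bench; z up. Floor 3 mm, top of the 4 mm thick lip 9 mm above the bench; a finger does not fit between part and lip, so keep fingertips above the lip. Beware the 0.45 m tall stack of grey boxes (from x 0.63 m on, y -0.06 to -0.20): pass in front of it.
- tray_yellow_2: Shallow square yellow tray, one of two alike, fixed: 92 mm square outside, 84 mm inside, dark mat on its floor. Origin: centre of its underside, on the bench; z up. Floor 3 mm, top of the 4 mm thick lip 9 mm above the bench; a finger does not fit between part and lip, so keep fingertips above the lip. Beware the 0.45 m tall stack of grey boxes (from x 0.63 m on, y -0.06 to -0.20): pass in front of it.
- tray_blue_1: Shallow square blue tray, one of two alike, fixed: 92 mm square outside, 84 mm inside, dark mat on its floor. Origin: centre of its underside, on the bench; z up. Floor 3 mm, top of the 4 mm thick lip 9 mm above the bench; a finger does not fit between part and lip, so keep fingertips above the lip. Beware the 0.45 m tall stack of grey boxes (from x 0.63 m on, y -0.06 to -0.20): pass in front of it.
- tray_blue_2: Shallow square blue tray, one of two alike, fixed: 92 mm square outside, 84 mm inside, dark mat on its floor. Origin: centre of its underside, on the bench; z up. Floor 3 mm, top of the 4 mm thick lip 9 mm above the bench; a finger does not fit between part and lip, so keep fingertips above the lip. Beware the 0.45 m tall stack of grey boxes (from x 0.63 m on, y -0.06 to -0.20): pass in front of it.
- tray_red: Shallow square red tray, the only red one, fixed: 92 mm square outside, 84 mm inside, dark mat on its floor. Origin: centre of its underside, on the bench; z up. Floor 3 mm, top of the 4 mm thick lip 9 mm above the bench; a finger does not fit between part and lip, so keep fingertips above the lip. Beware the 0.45 m tall stack of grey boxes (from x 0.63 m on, y -0.06 to -0.20): pass in front of it.
There are look-alikes about, which are no part of the job. Leave any purple look-alike of the tray_blue_2 alone.

How it is judged:
By the outcome, as a careful person would: the job done as asked, in the order asked, and still so for the second after the job is handed in, with the robot touching nothing.
It also fails if it takes over 109 s, if anything falls off the work surface, if the arm or the gripper's body presses on something with over 40 N, if the wrist force passes 120 N, or if a joint passes its speed limit or range.

## Working session

There is one attempt and no reset: what is moved stays moved. The work goes in short steps, Python scripts to look and compute and a tool call to move; the robot and the scene stay as the last step left them, time stands still between calls to the robot, and variables do not carry over. Pictures are saved under pics/ and viewed, and the job is handed in when it is done.

Besides the shell and the picture viewer there is one more tool, called as name(argument=value, ...), one argument or row to a line, values as JSON. play_rows: Moves the arm, as the interface text tells. Its arguments: {"type":"object","properties":{"targets":{"type":"array","items":{"type":"object","properties":{"linear":{"type":"array","items":{"type":"number"}},"turn":{"type":"number"}}}},"hand":{"type":"number"}},"required":["targets"]}

```bash
mkdir -p pics; cat > h.py <<'E'
import numpy as np, cv2
from cell import env
def grab(n,f):
    p,d=env.read_camera(n); cv2.imwrite('pics/'+f+'.png',p[:,:,::-1]); np.save('pics/'+f+'.npy',d); return p,d
def ray(n,u,v):
    c=env.camera_params(n)
    K=np.array([[c['fx'],0,c['cx']],[0,c['fy'],c['cy']],[0,0,1.]])
    x=cv2.undistortPoints(np.array([[[u,v]]],float),K,np.array([c['k1'],0,0,0,0.]))[0,0]
    R=np.array(c['R']);t=np.array(c['t']).ravel()
    return -R.T@t, R.T@np.array([x[0],x[1],1.]), 
def onz(n,u,v,z):
    o,d=ray(n,u,v); return (o+d*(z-o[2])/d[2]).round(1)
def bydepth(n,u,v,D):
    o,d=ray(n,u,v); return (o+d*D).round(1)
def cloud(n,D):
    c=env.camera_params(n)
    K=np.array([[c['fx'],0,c['cx']],[0,c['fy'],c['cy']],[0,0,1.]])
    v,u=np.mgrid[0:400,0:640]
    x=cv2.undistortPoints(np.stack([u,v],-1).reshape(-1,1,2).astype(float),K,np.array([c['k1'],0,0,0,0.])).reshape(400,640,2)
    P=np.dstack([x*D[...,None],D]); R=np.array(c['R']);t=np.array(c['t']).ravel()
    return (P-t)@R
E
python3 - <<'E'
from h import *
for n in('scene','top'):
    grab(n,n+'0'); c=env.camera_params(n); print(n,c['fx'],c['k1'],ray(n,320,200))
s=env.state();print(s)
E
```

```text
scene 363.91454170735614 -0.058449530384110694 (array([-492.93643898,  634.53927471,  616.1679196 ]), array([ 0.77249348, -0.4516416 , -0.44645455]))
top 459.1382302012921 -0.10203389416069272 (array([ 358.95977143,   92.39696325, 1437.06626044]), array([ 0.08291989, -0.01131273, -0.99653861]))
{'t': 0.1, 'joints': array([-1.41858018e+00,  4.91477675e-01,  1.55936832e+00, -2.07157362e-05,
        1.09170648e+00, -1.05599613e-01]), 'qvel': array([ 0.00096879, -0.00245414, -0.00078881, -0.00184041,  0.00050154,
       -0.00156245]), 'tau': array([ 3.04517205e-03, -6.13621116e+01, -2.58605433e+01,  6.94618584e-02,
        4.70366946e-02, -5.90787886e-05]), 'eef_pos': array([ 159.35412241, -604.20592087,  291.74052623]), 'tcp_rot': array([-3.14063624e+00, -8.28966638e-05,  2.57825282e-01]), 'ft_force': array([-0.98680567,  0.5360146 , -0.36371948]), 'moment': array([ 0.00983743, -0.01427425,  0.00926737]), 'opening': 0.9958064124869653}
```

View pics/scene0.png

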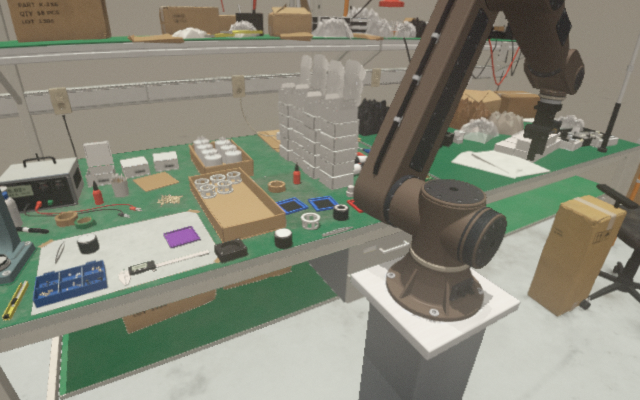

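View pics/top0.png

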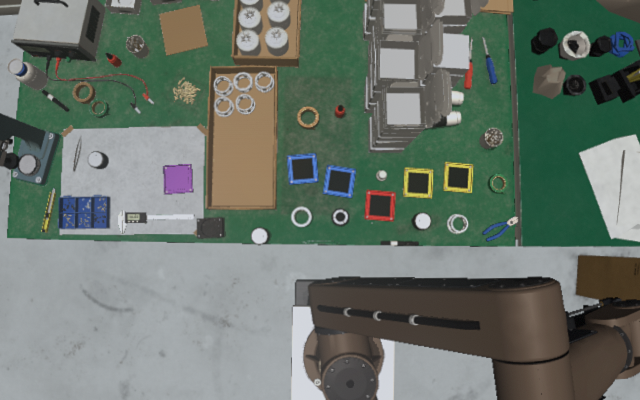

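```bash
python3 - <<'E'
import cv2
a=cv2.imread('pics/top0.png'); cv2.imwrite('pics/c1.png',cv2.resize(a[145:250,240:400],None,fx=5,fy=5,interpolation=cv2.INTER_CUBIC))
cv2.imwrite('pics/c2.png',cv2.resize(a[145:250,360:520],None,fx=5,fy=5,interpolation=cv2.INTER_CUBIC))
E
```

```text
(no output)
```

View pics/c1.png

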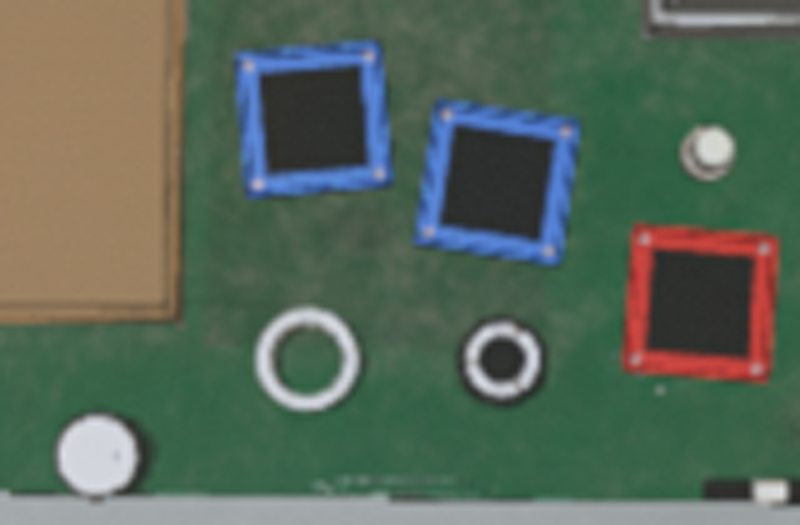

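View pics/c2.png

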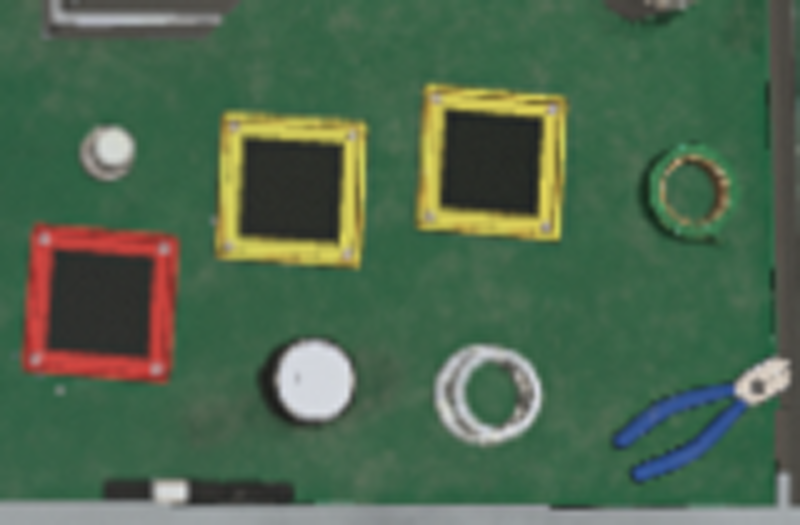

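```bash
cat > meas.py <<'E'
from h import *
def run(tag,parts):
    D=np.load(f'pics/{tag}.npy'); P=cloud('top',D)
    for n,u,v,h in parts:
        px=onz('top',u,v,h)
        d=np.hypot(P[...,0]-px[0],P[...,1]-px[1])
        m=(d<45)&(abs(P[...,2]-h)<7)&(D>0)
        q=P[m]
        # circle by minEnclosing of xy
        c,r=cv2.minEnclosingCircle(q[:,:2].astype(np.float32)) if len(q)>5 else (0,0)
        b=P[(d>50)&(d<60)][:,2]
        print(n,'pix',px,'cloud n',len(q),np.round(c,1),round(float(r),1),'z',np.median(q[:,2]).round(1),'bench',np.median(b).round(1))
E
python3 - <<'E'
from meas import *
def f(o,U,V): return o+(U+.5)/5-.5, 145+(V+.5)/5-.5
run('top0',[('cageA',*f(240,307,359),33),('open',*f(240,502,360),40),('unitA',*f(240,98,454),44),('unitB',*f(360,314,380),44),('cageB',*f(360,496,393),33)])
T={'blue1':[(248,65),(368,56),(379,174),(258,185)],'blue2':[(446,115),(566,131),(549,250),(428,232)],'red':[(644,239),(764,248),(756,370),(635,360)]}
T2={'yel1':[(234,127),(353,135),(347,254),(229,247)],'yel2':[(437,99),(553,108),(547,228),(430,216)]}
for o,t in((240,T),(360,T2)):
  for k,c in t.items():
    X=np.array([onz('top',*f(o,*p),9) for p in c]); s=np.linalg.norm(X-np.roll(X,1,0),axis=1)
    e=X[1]-X[0]; print(k,X.mean(0).round(1),'sides',s.round(1),'ang of edge',np.degrees(np.arctan2(e[1],e[0])).round(1))
# obstacles: height map near
D=np.load('pics/top0.npy');P=cloud('top',D)
print('brown carton/obst');
for u,v in[(274,150),(274,205),(235,190),(382,175),(370,147),(430,147),(400,243),(225,228)]: print(u,v,P[v,u].round(0))
E
```

```text
cageA pix [424.6 133.8  33. ] cloud n 142 [423.7 132.9] 30.8 z 32.0 bench -0.4
open pix [425.4  14.9  40. ] cloud n 240 [424.5  13.7] 27.0 z 39.3 bench -0.8
unitA pix [364.6 258.9  44. ] cloud n 216 [363.8 258.9] 26.7 z 41.8 bench -1.1
unitB pix [ 416.4 -237.6   44. ] cloud n 210 [ 417.8 -238. ] 27.0 z 42.8 bench -0.9
cageB pix [ 410.1 -354.8   33. ] cloud n 87 [ 412.4 -354.6] 29.3 z 32.7 bench -0.5
blue1 [576.  133.4   9. ] sides [76.4 75.8 75.3 76.1] ang of edge -84.7
blue2 [538.6  17.2   9. ] sides [74.8 76.2 76.1 76.6] ang of edge -96.7
red [ 463.6 -110.5    9. ] sides [76.2 75.8 76.9 76.2] ang of edge -93.4
yel1 [ 537.2 -231.8    9. ] sides [76.4 76.4 76.  75.4] ang of edge -92.8
yel2 [ 557.4 -361.7    9. ] sides [75.2 75.8 77.4 76.2] ang of edge -93.2
brown carton/obst
274 150 [635. 224.   1.]
274 205 [457. 215.  58.]
235 190 [504. 341.  18.]
382 175 [ 556. -114.   39.]
370 147 [640. -74.  53.]
430 147 [ 655. -275.   -3.]
400 243 [ 347. -174.   15.]
225 228 [386. 372.  -1.]
```

In the top image, the five loose parts are:
- **Cages:** (301,216) and (458,224).
- **Capped units:** (260,236) and (422,221).
- **Open unit:** (340,216).

The capped unit on the white paper at (97,160), the cages in the carton and the purple tray at (178,179) are look-alikes, so I'll leave them alone. Measured sizes and heights match the description: cage about 31 mm radius, units about 27 mm, tray screw spacing about 76 mm. I'll place the cages first.

play_rows(
  targets=[
    {"linear": [30,-18,12],"turn": 0.06},
    {"linear": [80,-46,32],"turn": 0.16},
    {"linear": [130,-75,52],"turn": 0.258},
    {"linear": [180,-104,72],"turn": 0.258},
    {"linear": [230,-133,92],"turn": 0.258},
    {"linear": [275,-159,110],"turn": 0.258},
    {"linear": [300,-173,120],"turn": 0.258},
    {"linear": [307.3,-177.2,122],"turn": 0.258},
    {"linear": [307.3,-177.2,122],"turn": 0.258},
    {"linear": [307.3,-177.2,122],"turn": 0.258},
  ],
  hand=95,
)

```text
t: 1.35
eef_pos: [410.8, -355.6, 170.6]
tcp_rot: [3.141, -0.0, -0.001]
ft_force: [0.1, -0.2, -0.2]
opening: 1.001
```

play_rows(
  targets=[
    {"linear": [0,0,25],"turn": 0},
    {"linear": [0,0,55],"turn": 0},
    {"linear": [0,0,75],"turn": 0},
    {"linear": [0,0,80],"turn": 0},
    {"linear": [0,0,80],"turn": 0},
  ],
)

```text
t: 1.98
eef_pos: [411.1, -355.3, 90.6]
tcp_rot: [3.141, -0.0, -0.001]
ft_force: [-0.6, -0.1, 0.4]
opening: 0.998
```

play_rows(
  targets=[
    {"linear": [0,0,0],"turn": 0},
    {"linear": [0,0,0],"turn": 0},
    {"linear": [0,0,0],"turn": 0},
    {"linear": [0,0,0],"turn": 0},
    {"linear": [0,0,0],"turn": 0},
    {"linear": [0,0,0],"turn": 0},
  ],
  hand=45,
)

```text
t: 2.72
eef_pos: [411.4, -354.7, 90.3]
tcp_rot: [3.141, -0.0, -0.0]
ft_force: [-0.0, 0.4, 1.9]
opening: 0.6
```

play_rows(
  targets=[
    {"linear": [0,0,-1],"turn": 0},
    {"linear": [0,0,-2],"turn": 0},
  ],
)

```text
t: 2.98
eef_pos: [411.3, -354.7, 92.2]
tcp_rot: [-3.142, 0.0, -0.0]
ft_force: [0.6, -0.3, -0.5]
opening: 0.597
```

```bash
python3 - <<'E'
from h import *
p,d=grab('top','t1'); q,_=grab('scene','s1')
cv2.imwrite('pics/t1c.png',cv2.resize(p[160:260,400:520,::-1],None,fx=5,fy=5,interpolation=3))
cv2.imwrite('pics/s1c.png',cv2.resize(q[150:250,300:460,::-1],None,fx=5,fy=5,interpolation=3))
E
```

```text
(no output)
```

View pics/t1c.png

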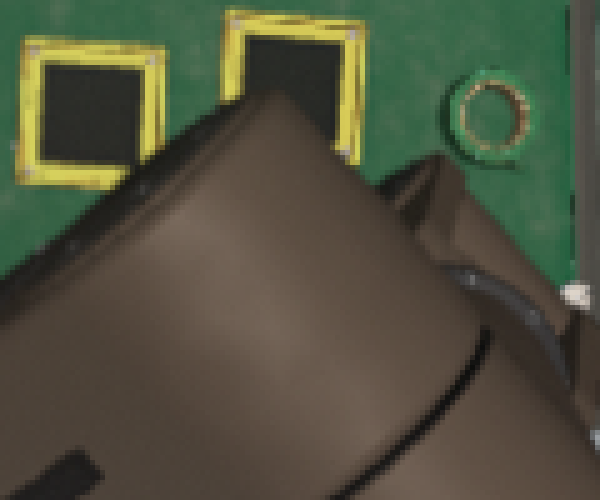

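View pics/s1.png

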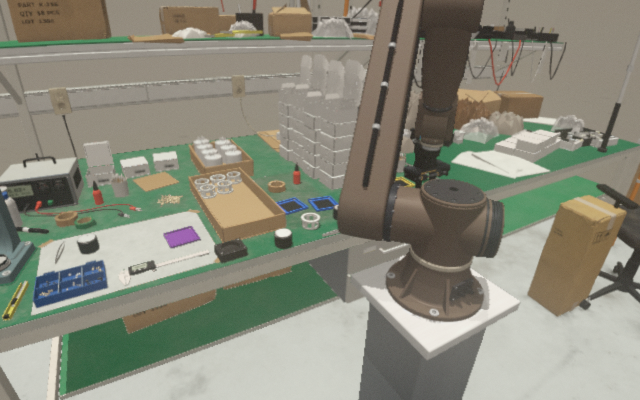

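play_rows(
  targets=[
    {"linear": [0,0,-20],"turn": 0},
    {"linear": [0,0,-50],"turn": 0},
    {"linear": [15,1,-75],"turn": 0},
    {"linear": [50,3,-78],"turn": 0},
    {"linear": [95,5,-78],"turn": 0},
    {"linear": [130,6,-78],"turn": 0},
    {"linear": [146,7,-70],"turn": 0},
    {"linear": [146,7,-50],"turn": 0},
    {"linear": [146,7,-40],"turn": 0},
    {"linear": [146,7,-40],"turn": 0},
  ],
)

```text
t: 4.32
eef_pos: [556.1, -361.7, 130.9]
tcp_rot: [-3.14, 0.002, -0.001]
ft_force: [-0.1, -0.1, -0.2]
opening: 0.598
```

```bash
python3 - <<'E'
from h import *
p,d=grab('top','t2'); q,_=grab('scene','s2')
cv2.imwrite('pics/t2c.png',cv2.resize(p[140:260,380:540,::-1],None,fx=4,fy=4,interpolation=3))
cv2.imwrite('pics/s2c.png',cv2.resize(q[130:230,360:480,::-1],None,fx=6,fy=6,interpolation=3))
E
```

```text
(no output)
```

View pics/t2c.png

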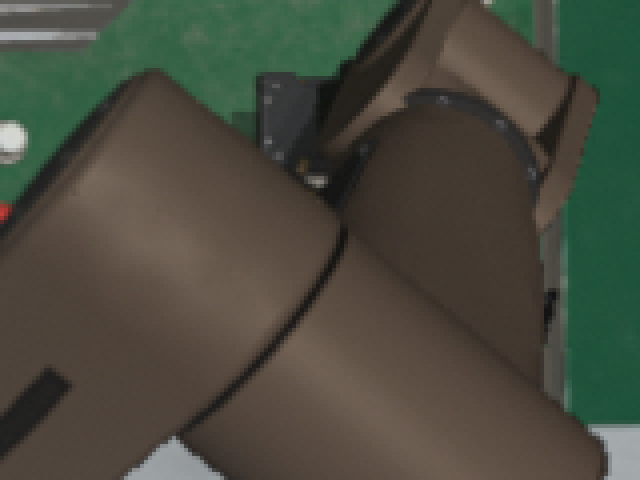

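View pics/s2c.png

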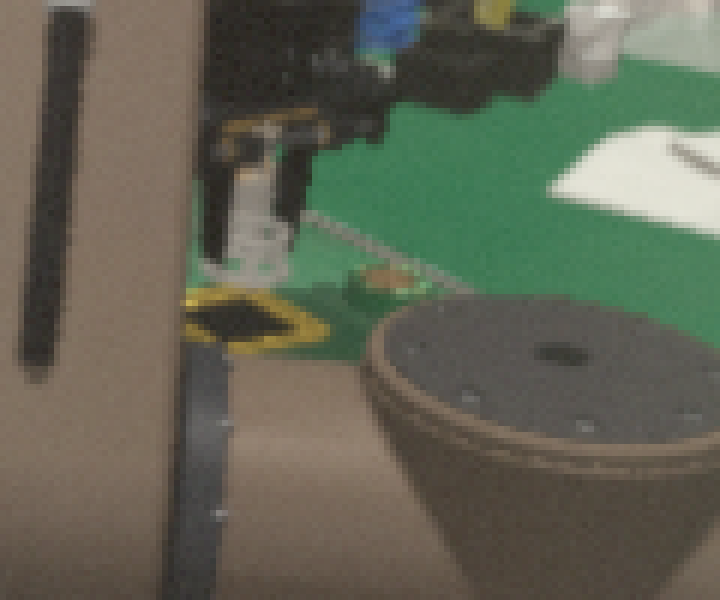

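The scene crop shows the cage upright between the fingers, above the yellow tray. Lowering it now.

play_rows(
  targets=[
    {"linear": [1,0,15],"turn": 0},
    {"linear": [1,0,28],"turn": 0},
    {"linear": [1,0,35],"turn": 0},
    {"linear": [1,0,38.5],"turn": 0},
    {"linear": [1,0,38.5],"turn": 0},
    {"linear": [1,0,38.5],"turn": 0},
  ],
)

```text
t: 5.18
eef_pos: [558.4, -361.7, 93.9]
tcp_rot: [3.141, -0.0, -0.0]
ft_force: [0.1, -0.1, -1.3]
opening: 0.598
```

play_rows(
  targets=[
    {"linear": [0,0,0],"turn": 0},
    {"linear": [0,0,0],"turn": 0},
    {"linear": [0,0,0],"turn": 0},
    {"linear": [0,0,0],"turn": 0},
    {"linear": [0,0,-20],"turn": 0},
    {"linear": [0,0,-50],"turn": 0},
    {"linear": [0,0,-76],"turn": 0},
    {"linear": [0,0,-76],"turn": 0},
  ],
  hand=95,
)

```text
t: 6.18
eef_pos: [559.0, -362.2, 173.0]
tcp_rot: [3.139, -0.004, -0.0]
ft_force: [-0.7, 0.1, -0.4]
opening: 1.002
```

play_rows(
  targets=[
    {"linear": [-20,-5,0],"turn": 0},
    {"linear": [-60,-30,0],"turn": 0},
    {"linear": [-90,-75,0],"turn": 0},
    {"linear": [-110,-125,0],"turn": 0},
    {"linear": [-120,-180,0],"turn": 0},
    {"linear": [-125,-235,0],"turn": 0},
    {"linear": [-130,-290,0],"turn": 0},
    {"linear": [-133,-345,0],"turn": 0},
    {"linear": [-134,-400,0],"turn": 0},
    {"linear": [-134.3,-450,0],"turn": 0},
    {"linear": [-134.3,-482,0],"turn": 0},
    {"linear": [-134.3,-495.1,0],"turn": 0},
    {"linear": [-134.3,-495.1,20],"turn": 0},
    {"linear": [-134.3,-495.1,50],"turn": 0},
    {"linear": [-134.3,-495.1,72],"turn": 0},
    {"linear": [-134.3,-495.1,79.8],"turn": 0},
    {"linear": [-134.3,-495.1,79.8],"turn": 0},
  ],
)

```text
t: 8.3
eef_pos: [424.1, 133.0, 89.8]
tcp_rot: [3.141, 0.001, -0.001]
ft_force: [0.3, 0.4, -0.0]
opening: 0.999
```

play_rows(
  targets=[
    {"linear": [0,0,0],"turn": 0},
    {"linear": [0,0,0],"turn": 0},
    {"linear": [0,0,0],"turn": 0},
    {"linear": [0,0,0],"turn": 0},
    {"linear": [0,0,0],"turn": 0},
    {"linear": [0,0,0],"turn": 0},
  ],
  hand=45,
)

```text
t: 9.05
eef_pos: [424.2, 133.4, 90.1]
tcp_rot: [3.142, -0.0, -0.0]
ft_force: [-1.4, -0.4, 5.3]
opening: 0.621
```

play_rows(
  targets=[
    {"linear": [0,0,-20],"turn": 0},
    {"linear": [0,0,-50],"turn": 0},
    {"linear": [0,10,-76],"turn": 0},
    {"linear": [0,40,-80],"turn": 0},
    {"linear": [0,85,-80],"turn": 0},
    {"linear": [0,140,-80],"turn": 0},
    {"linear": [2,195,-80],"turn": 0},
    {"linear": [10,250,-80],"turn": 0},
    {"linear": [30,300,-80],"turn": 0},
    {"linear": [60,340,-80],"turn": 0},
    {"linear": [90,360,-80],"turn": 0},
    {"linear": [108,365,-80],"turn": 0},
    {"linear": [113.2,365,-75],"turn": 0},
    {"linear": [113.2,365,-50],"turn": 0},
    {"linear": [113.2,365,-25],"turn": 0},
    {"linear": [113.2,365,-10],"turn": 0},
    {"linear": [113.2,365,-4],"turn": 0},
    {"linear": [113.2,365,-4],"turn": 0},
    {"linear": [113.2,365,-4],"turn": 0},
  ],
)

```text
t: 11.42
eef_pos: [537.5, -231.7, 94.6]
tcp_rot: [3.141, -0.001, -0.0]
ft_force: [-0.3, -0.2, -0.3]
opening: 0.619
```

play_rows(
  targets=[
    {"linear": [0,0,0],"turn": 0},
    {"linear": [0,0,0],"turn": 0},
    {"linear": [0,0,0],"turn": 0},
    {"linear": [0,0,0],"turn": 0},
    {"linear": [0,0,-20],"turn": 0},
    {"linear": [0,0,-50],"turn": 0},
    {"linear": [-20,0,-76],"turn": 0},
    {"linear": [-60,0,-76],"turn": 0},
  ],
  hand=95,
)

```text
t: 12.42
eef_pos: [477.7, -231.8, 171.5]
tcp_rot: [3.139, -0.003, 0.001]
ft_force: [-0.4, -0.2, -0.8]
opening: 0.994
```

play_rows(
  targets=[
    {"linear": [-25,2,0],"turn": 0},
    {"linear": [-50,5,0],"turn": 0},
    {"linear": [-60,6,0],"turn": 0},
    {"linear": [-60,6,20],"turn": 0},
    {"linear": [-60,6,50],"turn": 0},
    {"linear": [-60,6,72],"turn": 0},
    {"linear": [-60,6,80],"turn": 0},
    {"linear": [-60,6,80],"turn": 0},
  ],
)

```text
t: 13.42
eef_pos: [417.5, -237.6, 89.8]
tcp_rot: [-3.141, 0.0, -0.0]
ft_force: [-0.1, -0.0, 0.4]
opening: 1.0
```

play_rows(
  targets=[
    {"linear": [0,0,0],"turn": 0},
    {"linear": [0,0,0],"turn": 0},
    {"linear": [0,0,0],"turn": 0},
    {"linear": [0,0,0],"turn": 0},
    {"linear": [0,0,0],"turn": 0},
    {"linear": [0,0,0],"turn": 0},
  ],
  hand=38,
)

```text
t: 14.18
eef_pos: [417.3, -237.6, 90.0]
tcp_rot: [3.141, -0.0, -0.0]
ft_force: [1.5, -0.2, 2.9]
opening: 0.55
```

play_rows(
  targets=[
    {"linear": [0,0,-20],"turn": 0},
    {"linear": [0,0,-50],"turn": 0},
    {"linear": [0,-10,-76],"turn": 0},
    {"linear": [0,-40,-80],"turn": 0},
    {"linear": [0,-85,-80],"turn": 0},
    {"linear": [5,-140,-80],"turn": 0},
    {"linear": [20,-190,-80],"turn": 0},
    {"linear": [50,-230,-80],"turn": 0},
    {"linear": [90,-250,-80],"turn": 0},
    {"linear": [115,-255,-80],"turn": 0},
    {"linear": [121.5,-255,-75],"turn": 0},
    {"linear": [121.5,-255,-50],"turn": 0},
    {"linear": [121.5,-255,-25],"turn": 0},
    {"linear": [121.5,-255,-10],"turn": 0},
    {"linear": [121.5,-255,-4],"turn": 0},
    {"linear": [121.5,-255,-4],"turn": 0},
    {"linear": [121.5,-255,-4],"turn": 0},
  ],
)

```text
t: 16.3
eef_pos: [539.0, 17.3, 94.5]
tcp_rot: [3.141, -0.001, -0.0]
ft_force: [0.2, -0.3, -1.6]
opening: 0.549
```

play_rows(
  targets=[
    {"linear": [0,0,0],"turn": 0},
    {"linear": [0,0,0],"turn": 0},
    {"linear": [0,0,0],"turn": 0},
    {"linear": [0,0,0],"turn": 0},
    {"linear": [0,0,-20],"turn": 0},
    {"linear": [0,0,-50],"turn": 0},
    {"linear": [-20,0,-76],"turn": 0},
    {"linear": [-60,0,-76],"turn": 0},
  ],
  hand=95,
)

```text
t: 17.3
eef_pos: [479.4, 17.3, 171.4]
tcp_rot: [3.141, -0.004, -0.0]
ft_force: [0.0, 0.4, -1.1]
opening: 0.999
```

play_rows(
  targets=[
    {"linear": [-10,-21,0],"turn": 0},
    {"linear": [-30,-63,0],"turn": 0},
    {"linear": [-53,-112,0],"turn": 0},
    {"linear": [-76,-160,0],"turn": 0},
    {"linear": [-97,-205,0],"turn": 0},
    {"linear": [-109,-230,0],"turn": 0},
    {"linear": [-114.5,-241.7,0],"turn": 0},
    {"linear": [-114.5,-241.7,20],"turn": 0},
    {"linear": [-114.5,-241.7,50],"turn": 0},
    {"linear": [-114.5,-241.7,72],"turn": 0},
    {"linear": [-114.5,-241.7,80],"turn": 0},
    {"linear": [-114.5,-241.7,80],"turn": 0},
  ],
)

```text
t: 18.8
eef_pos: [364.6, 258.8, 89.8]
tcp_rot: [3.141, 0.001, -0.001]
ft_force: [0.3, 0.3, 1.3]
opening: 0.997
```

play_rows(
  targets=[
    {"linear": [0,0,0],"turn": 0},
    {"linear": [0,0,0],"turn": 0},
    {"linear": [0,0,0],"turn": 0},
    {"linear": [0,0,0],"turn": 0},
    {"linear": [0,0,0],"turn": 0},
    {"linear": [0,0,0],"turn": 0},
  ],
  hand=38,
)

```text
t: 19.55
eef_pos: [364.4, 259.2, 90.0]
tcp_rot: [-3.142, -0.0, -0.0]
ft_force: [-0.3, 0.8, 3.1]
opening: 0.551
```

play_rows(
  targets=[
    {"linear": [0,0,-20],"turn": 0},
    {"linear": [0,0,-50],"turn": 0},
    {"linear": [5,5,-76],"turn": 0},
    {"linear": [25,25,-80],"turn": 0},
    {"linear": [60,55,-80],"turn": 0},
    {"linear": [100,85,-80],"turn": 0},
    {"linear": [145,110,-80],"turn": 0},
    {"linear": [185,122,-80],"turn": 0},
    {"linear": [207,125.5,-80],"turn": 0},
    {"linear": [212,125.5,-75],"turn": 0},
    {"linear": [212,125.5,-50],"turn": 0},
    {"linear": [212,125.5,-25],"turn": 0},
    {"linear": [212,125.5,-10],"turn": 0},
    {"linear": [212,125.5,-4],"turn": 0},
    {"linear": [212,125.5,-4],"turn": 0},
    {"linear": [212,125.5,-4],"turn": 0},
  ],
)

```text
t: 21.55
eef_pos: [576.5, 133.7, 94.5]
tcp_rot: [-3.142, -0.001, -0.0]
ft_force: [-0.9, -0.1, -2.3]
opening: 0.549
```

play_rows(
  targets=[
    {"linear": [0,0,0],"turn": 0},
    {"linear": [0,0,0],"turn": 0},
    {"linear": [0,0,0],"turn": 0},
    {"linear": [0,0,0],"turn": 0},
    {"linear": [0,0,-20],"turn": 0},
    {"linear": [0,0,-50],"turn": 0},
    {"linear": [-20,0,-76],"turn": 0},
    {"linear": [-60,0,-76],"turn": 0},
  ],
  hand=95,
)

```text
t: 22.55
eef_pos: [516.9, 133.6, 171.5]
tcp_rot: [-3.141, -0.004, -0.001]
ft_force: [-0.2, -0.2, -0.6]
opening: 0.997
```

play_rows(
  targets=[
    {"linear": [-15,15,0],"turn": 0},
    {"linear": [-40,45,0],"turn": 0},
    {"linear": [-65,80,0],"turn": 0},
    {"linear": [-83,107,0],"turn": 0},
    {"linear": [-91.3,119.2,0],"turn": 0},
    {"linear": [-91.3,119.2,20],"turn": 0},
    {"linear": [-91.3,119.2,50],"turn": 0},
    {"linear": [-91.3,119.2,72],"turn": 0},
    {"linear": [-91.3,119.2,80],"turn": 0},
    {"linear": [-91.3,119.2,80],"turn": 0},
  ],
)

```text
t: 23.8
eef_pos: [425.2, 14.6, 89.8]
tcp_rot: [3.142, 0.001, 0.0]
ft_force: [1.0, 0.2, -0.5]
opening: 0.999
```

play_rows(
  targets=[
    {"linear": [0,0,0],"turn": 0},
    {"linear": [0,0,0],"turn": 0},
    {"linear": [0,0,0],"turn": 0},
    {"linear": [0,0,0],"turn": 0},
    {"linear": [0,0,0],"turn": 0},
    {"linear": [0,0,0],"turn": 0},
  ],
  hand=38,
)

```text
t: 24.55
eef_pos: [425.0, 14.5, 90.0]
tcp_rot: [3.142, -0.0, -0.0]
ft_force: [0.2, 0.4, 4.2]
opening: 0.555
```

play_rows(
  targets=[
    {"linear": [0,0,-20],"turn": 0},
    {"linear": [0,0,-50],"turn": 0},
    {"linear": [2,10,-76],"turn": 0},
    {"linear": [10,35,-80],"turn": 0},
    {"linear": [22,75,-80],"turn": 0},
    {"linear": [34,110,-80],"turn": 0},
    {"linear": [38.7,124.7,-78],"turn": 0},
    {"linear": [38.7,124.7,-50],"turn": 0},
    {"linear": [38.7,124.7,-25],"turn": 0},
    {"linear": [38.7,124.7,-10],"turn": 0},
    {"linear": [38.7,124.7,-4],"turn": 0},
    {"linear": [38.7,124.7,-4],"turn": 0},
    {"linear": [38.7,124.7,-4],"turn": 0},
  ],
)

```text
t: 26.18
eef_pos: [463.9, -110.3, 94.5]
tcp_rot: [3.141, -0.001, -0.0]
ft_force: [-0.6, -0.2, -1.5]
opening: 0.552
```

play_rows(
  targets=[
    {"linear": [0,0,0],"turn": 0},
    {"linear": [0,0,0],"turn": 0},
    {"linear": [0,0,0],"turn": 0},
    {"linear": [0,0,0],"turn": 0},
    {"linear": [0,0,-20],"turn": 0},
    {"linear": [0,0,-50],"turn": 0},
    {"linear": [0,0,-90],"turn": 0},
    {"linear": [0,0,-140],"turn": 0},
    {"linear": [0,0,-190],"turn": 0},
    {"linear": [0,0,-200],"turn": 0},
    {"linear": [0,0,-200],"turn": 0},
  ],
  hand=95,
)

```text
t: 27.55
eef_pos: [463.5, -110.2, 293.9]
tcp_rot: [3.141, -0.001, -0.0]
ft_force: [0.5, -0.4, 0.2]
opening: 0.995
```

play_rows(
  targets=[
    {"linear": [-10,17,0],"turn": 0},
    {"linear": [-35,55,0],"turn": 0},
    {"linear": [-61,99,0],"turn": 0},
    {"linear": [-91,148,0],"turn": 0},
    {"linear": [-122,198,0],"turn": 0},
    {"linear": [-152,247,0],"turn": 0},
    {"linear": [-182,296,0],"turn": 0},
    {"linear": [-213,346,0],"turn": 0},
    {"linear": [-243,395,0],"turn": 0},
    {"linear": [-270,440,0],"turn": 0},
    {"linear": [-293,477,0],"turn": 0},
    {"linear": [-304,494,0],"turn": 0},
    {"linear": [-304,494,0],"turn": 0},
    {"linear": [-304,494,0],"turn": 0},
  ],
)

```text
t: 29.3
eef_pos: [160.3, -603.2, 293.4]
tcp_rot: [-3.14, 0.0, 0.001]
ft_force: [-0.5, 0.7, 0.6]
opening: 0.998
```

```bash
python3 - <<'E'
from h import *
p,d=grab('top','t9'); q,_=grab('scene','s9')
cv2.imwrite('pics/t9c.png',cv2.resize(p[140:250,280:480,::-1],None,fx=4,fy=4,interpolation=3))
cv2.imwrite('pics/s9c.png',cv2.resize(q[150:230,260:440,::-1],None,fx=4,fy=4,interpolation=3))
P=cloud('top',d)
T={'blue1':(576,133.4,47),'blue2':(538.6,17.2,47),'red':(463.6,-110.5,43),'yel1':(537.2,-231.8,36),'yel2':(557.4,-361.7,36)}
for k,(x,y,h) in T.items():
    r=np.hypot(P[...,0]-x,P[...,1]-y); m=(r<42)&(abs(P[...,2]-h)<8)&(d>0); Q=P[m]
    c,R=cv2.minEnclosingCircle(Q[:,:2].astype(np.float32)); print(k,len(Q),'off',np.round([c[0]-x,c[1]-y],1),'r',round(R,1),'z pct',np.percentile(Q[:,2],[10,50,90]).round(1))
print(env.state()['eef_pos'].round(0))
E
```

```text
blue1 233 off [-1.5 -2.2] r 26.9 z pct [40.7 45.1 49. ]
blue2 225 off [-2.2 -1.9] r 26.9 z pct [40.9 44.8 48.9]
red 228 off [-0.7 -0.4] r 26.4 z pct [38.  42.  46.1]
yel1 152 off [-0.6 -0. ] r 31.5 z pct [31.1 35.4 38.7]
yel2 98 off [-1.8 -0.2] r 28.8 z pct [31.4 34.6 39.2]
[ 161. -603.  294.]
```

View pics/t9c.png

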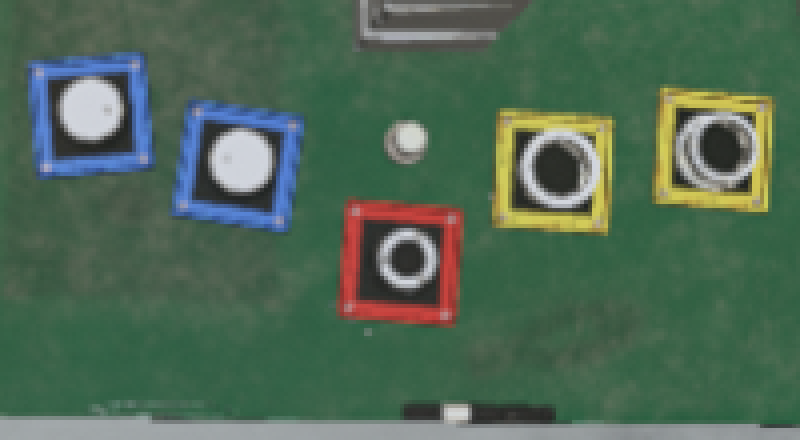

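View pics/s9c.png

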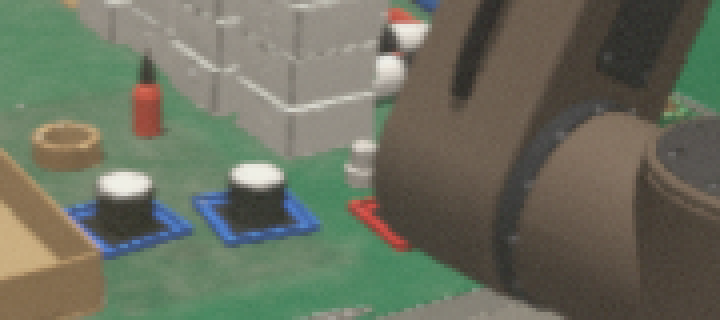

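Every part is in the right tray and clear of the lip. The cage at the right shows a double ring, so I'll check that it stands level before handing in.

```bash
python3 - <<'E'
from h import *
a=cv2.imread('pics/t9.png'); D=np.load('pics/t9.npy')
cv2.imwrite('pics/y.png',cv2.resize(a[155:205,395:480],None,fx=9,fy=9,interpolation=3))
ds=[D]
for i in range(8): ds.append(env.read_camera('top')[1])
D=np.median(np.stack(ds),0);P=cloud('top',D)
for k,(x,y) in {'yel1':(537.2,-231.8),'yel2':(557.4,-361.7)}.items():
    r=np.hypot(P[...,0]-x,P[...,1]-y); m=(r<36)&(P[...,2]>28)&(P[...,2]<45); Q=P[m]
    (c,R)=cv2.minEnclosingCircle(Q[:,:2].astype(np.float32))
    A=np.c_[Q[:,:2]-[x,y],np.ones(len(Q))]; s=np.linalg.lstsq(A,Q[:,2],rcond=None)[0]
    print(k,len(Q),np.round(c,1),R,'slope deg',np.degrees(s[:2]).round(1),'z',s[2].round(1))
E
```

```text
yel1 155 [ 537.1 -231.9] 31.22667694091797 slope deg [-0.1  0.5] z 34.9
yel2 99 [ 556.1 -361.5] 27.916406631469727 slope deg [0.7 0.4] z 34.9
```

View pics/y.png

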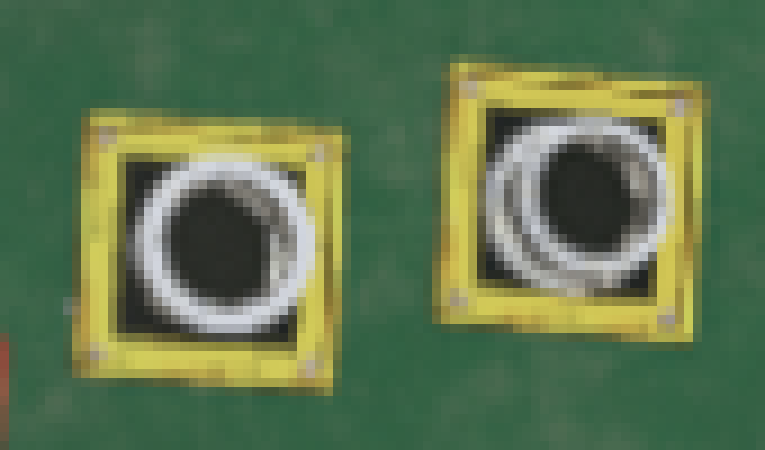

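```bash
python3 -c "
from h import *
print(env.state()['t'],env.job_done())"
```

```text
the job is handed in; nothing more can be done
29.8 None
```

All five parts are sorted into their trays, standing and released, and the job was handed in at about 30 s of the 109 s allowed. The cages went into the yellow trays first, then the capped units into the blue trays, then the open unit into the red tray. The look-alikes were left alone.

- **Position:** in the last top picture and depth data, every part is within about 3 mm of its tray centre, well inside the lip.
- **Height:** the tops sit where they should for parts flat on the 3 mm floor: about 45 mm for the capped units, 42 mm for the open unit and 35 mm for the cages. The capped units read about 2 mm low, as they did on the bench.
- **Tilt:** the cages lean by less than 1°. I did not compute tilt for the units; the side view shows both capped units upright, and the open unit was hidden by the arm there.
- **Forces:** the wrist force read about 5 N at most between moves. The arm ended clear of everything, with the gripper open.

**Cage rims differ:** the cage in the right yellow tray has a narrower top rim than the other (about 28 mm radius against 31 mm), and the gripper closed further on it. It already looked that way on the bench, so I set it down the same way up as I found it. I could not rule out that it had been standing upside down from the start.

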